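# Darken the microscope bench and steady its light shield

### The job

First turn the lamp dimmer down to its end stop (fully anticlockwise, off). Then flip the light shield's kickstand from its folded-up place backwards and down over its sprung centre, and bring the leaning shield upright by its frame. Finish while still holding the frame upright, kickstand fully down with its foot clear of the plate; do not let the shield topple forward past upright, and leave the other things on the bench where they are.

Things in the scene. Friction and masses are not known exactly. Their poses are not given: they have to be found in the camera images.
- dimmer (a joint): Angle of the lamp dimmer, a black knob on top of a grey lamp controller box (150 x 130 mm, top 54 mm above the table). 0 = off, the anticlockwise end stop; it grows clockwise seen from above, to 1.6. It starts somewhere from 0.7 to 1.35 and stays where it is left (friction about 0.03 N m).
- dimmer_grip (a point): Point on the dimmer's vertical axis at gripping height (91 mm above the table). The knob has an upright grip bar 42 mm long (the long side is this point's x axis, which turns with the knob), 14 mm thick (y axis) and 32 mm tall, from 68 to 98 mm above the table, over a round skirt 44 mm across; z is up.
- station: Fixed bare aluminium base plate of the light shield, 185 x 290 x 8 mm. Origin on the table, below the hub axle (axle 38 mm above the table). x is level and points to the shield's back (it leans and the kickstand swings that way), away from the robot to within 0.3 rad; y runs along the axle to the kickstand's side; z up. The plate spans x -50..135, y -110..180 mm.
- shield (a joint): Tilt of the shield about the hub axle: 0 upright, positive leaning back (station +x). Starts at its back stop, 0.25; forward stop -0.3. 0.7 to 1.1 kg, heavier at the back: it falls back when let go (holding it upright takes about 1 N at the rail). With the kickstand fully down the foot props it on the plate at about 0.12.
- rail_mid (a point): Middle of the shield's round aluminium top rail, 14 mm thick, 240 mm long, 200 mm from the hub axle (238 mm above the table when upright). Below it: posts 12 mm thick at 100 mm either side, between them a black sheet 5 mm thick with its top edge 30 mm below the rail's centre; a grey box low on its back. Axes turn with the shield: z up the frame, y along the rail, x out of the back.
- kickstand (a joint): Angle of the kickstand about its pivot on the frame: 0 folded, pointing up along the frame; grows as it swings to the back and down to its stop at 2.2, fully down. A spring drives it to either end: under 1 N at the foot moves it, past about 0.95 it snaps down. With the shield leaning fully back the foot meets the plate at about 2.0 to 2.1 and goes on to 2.2 by itself as the shield is raised.
- kick_foot (a point): Middle of the free part of the kickstand's foot: a black cross bar 12 mm thick, level, spanning station y 115 to 173 mm with its reference point at y 150 mm, outside the frame. It is at the end of a flat steel leg, 130 mm from the pivot, which is on the frame 65 mm from the hub axle along the frame. Folded, it is about 227 mm above the table. Its axes turn with the leg.
- canister_mid (a point): White objective canister, 48 mm across, 62 mm tall, a bystander; the position is given half-way up.
- slide_box: Grey slide box, 85 x 45 x 35 mm, a bystander; origin at the centre of its underside.
- driver_grip (a point): Screwdriver lying on the table, 200 mm long, a bystander; the point is on its handle.

How it is judged:
On the way, in this order (a step that is already met when the one before it is completed fails the run):
1. the dimmer is at its off stop, the kickstand still folded (value of joint dimmer below 0.08 rad and value of joint kickstand below 0.6 rad), for 0.2 s.
2. the kickstand is flipped over centre and down (value of joint kickstand above 1.75 rad), for 0.2 s.
At the end, for the whole second after the job is handed in: The dimmer is within 0.1 rad of off, the kickstand is fully down (beyond 2.05), the fingers still bear on the shield's frame with more than 0.5 N and hold it still within 0.06 rad of upright, with the kickstand's foot (bar centre above 16.5 mm) clear of the 8 mm plate (value of joint dimmer below 0.1 rad and value of joint kickstand above 2.05 rad and value of joint shield between -0.06 and 0.06 rad and velocity of joint shield between -0.1 and 0.1 rad/s and z of kick_foot in the frame of station above 0.0165 m and contact force between the fingers and shield above 0.5 N); the arm keeps its last pose, push and grip.
It fails at once if the shield topples forward past upright by more than 0.15 rad (value of joint shield below -0.15 rad).
It fails at once if a bystander is moved more than 30 mm (distance of any of canister_mid, slide_box, driver_grip from where it was at the start of the episode above 0.03 m).
It also fails if it takes over 72 s, if anything falls off the work surface, if the arm or the gripper's body presses on something with over 40 N, if the wrist force passes 120 N, or if a joint passes its speed limit or range.

### The arm

A 7-joint arm with a two-finger parallel gripper is mounted at the origin on the work surface. World frame = base frame: x ahead of the robot, y to its left, z up, the work surface at z = 0. Lengths are in m, angles in rad, forces in N, time in s.
With the tool pointing down it reaches from about 0.4 to 0.9 m from the base axis. Payload 5.6 kg.
Tool frame: the origin (TCP) lies midway between the tips of the shut fingers; the grasp point (between the pads) lies 19 mm behind it; y points along the fingers, z is the direction in which the jaws open and shut, and the axes are right-handed (so a half turn about y gives the same grasp; the last joint's range is limited). The gripper opens to 92 mm and grips with 3 to 60 N. Pads are 20 mm wide; open, the fingers measure 128 mm over their backs; the gripper's body (75 mm by 189 mm) begins 69 mm behind the grasp point.
Start: joints at [-1.314, 0.468, -0.012, 1.603, 0.006, 1.071, -0.056], TCP at [0.192, 0.621, 0.215] pointing down, gripper open.
Joint ranges: [-2.53, 2.53], [-0.31, 2.02], [-1.57, 1.55], [0.28, 2.44], [-1.29, 4.43], [0.15, 1.84], [-2.92, 2.92]. Speed limits (rad/s): [2.57, 2.57, 3.14, 3.14, 3.14, 3.14, 3.14].

### API

Orientations are given as a 3x3 rotation matrix whose columns are the frame's x, y, z axes.
In Python, from station import env, effector, solver, viewer, workorder, search_frame, tip_of gives the robot as it stands. Calls block until the motion is done:
- env.reach(position, orientation): joint-space move of the TCP to a pose.
- env.movel(position, frame=None, rate=0.15): straight line of the TCP; frame=None keeps the orientation; rate is the mean speed in m/s.
- env.goto_joints(angles): joint-space move.
- effector.release() and effector.grasp(squeeze=None): open the fingers fully, or close them until they stop; squeeze is the grip in N (None keeps the last).
- env.pause(seconds).
- solver.inverse_kinematics(position, orientation): joint angles nearest the present ones, or None.
- env.sense(): the state.
- viewer.read_camera(name): name is "side" or "top" or "wrist"; returns (picture, depth): 384x512x3 uint8, red, green, blue; 384x512 float32, m along the optical axis (not along the pixel's ray), 0 where there is no reading.
- viewer.camera_info(name): a dict with "intrinsics" (3x3 intrinsics, pixels), "eye" and "rotation" of the camera in the world; the wrist camera has in their place "T_tool_cam" (4x4, takes a point from camera to tool coordinates, whose origin is the TCP and whose axes are the tool frame's). Camera axes: x right, y up, looking along -z (the intrinsics and any distortion apply to the point x, -y, -z); pixel columns grow to the right and rows downward; lengths in m; the calibration is good to about 2 mm. A picture is of the moment at which its call begins: read the wrist's pose just before it. camera_info takes no time and is no camera call.
A pose or a line that the arm cannot do raises env.PlanningError and nothing moves.
- workorder.finish_job(): hands the job in, once; it reports no verdict.
Trained networks look in the newest picture that a camera, given by its name, has taken for a name from the list of things; names that differ only in an ending like _2 or _b are one class to them, and where a whole thing is asked for, a point or a joint stands for the part that bears it (a point fixed in the world has none). Each returns a list of dicts, best first, with "score" (0 to 1); they miss things now and then, are a little off and sometimes report something else, mostly with a low value. They report only what shows in the picture. A call takes as long as a camera call.
- search_frame(camera, name): "at" ([x, y, z] in m, in world coordinates, good to about 4 mm: the middle of the surface that is visible of it).
- tip_of(camera, name): "at" ([x, y, z] in m, in world coordinates, good to about 4 mm: a listed point, or the origin of a listed thing).
The state is a dict: "t": time; "joint_positions": joint angles; "joint_velocities": joint speeds; "tau": joint torques, N m; "ee_pos": TCP position; "tcp_rot": TCP orientation; "wrist_force": force on the tool from outside, world axes, zero at the start; "moment": the same for the moment, N m; "gripper_width": finger opening in m.
Only numpy, scipy, OpenCV 4.12 (cv2) and the standard library are available. Lean on these libraries where they do the work, as an engineer would, in place of code of your own. Each camera call takes 0.05 s, during which the arm holds its last target.

## Working session

There is one attempt and no reset: what is moved stays moved. The work goes in short steps, each a Python script; the robot and the scene stay as the last script left them, time stands still between calls to the robot, and variables do not carry over. Pictures are saved under pics/ and viewed, and the job is handed in when it is done.

```bash
ls; mkdir -p pics
cat > h.py <<'E'
import numpy as np, cv2
from station import env, effector, solver, viewer, workorder, search_frame, tip_of
def snap(cam,fn):
    p,d=viewer.read_camera(cam); cv2.imwrite('pics/'+fn,p[:,:,::-1]); return p,d
def pt(cam,d,u,v):
    c=viewer.camera_info(cam);K=c['intrinsics'];z=d[v,u]
    q=np.array([(u-K[0,2])/K[0,0]*z,-(v-K[1,2])/K[1,1]*z,-z]);return c['rotation']@q+c['eye']
E
python3 - <<'E'
from h import *
np.set_printoptions(precision=4,suppress=True)
for c in ('top','side'):
    snap(c,c+'0.png')
    print(c,viewer.camera_info(c))
    for n in ('dimmer_grip','station','rail_mid','kick_foot','canister_mid','slide_box','driver_grip'):
        print(n,[(np.round(r['at'],4),round(r['score'],2)) for r in tip_of(c,n)[:2]])
s=env.sense();print(s['t'],s['ee_pos'],s['tcp_rot'],s['wrist_force'])
E
```

```text
pics
top {'intrinsics': array([[382.927 ,   0.    , 256.2576],
       [  0.    , 382.927 , 184.8581],
       [  0.    ,   0.    ,   1.    ]]), 'eye': array([ 0.4052, -0.0336,  1.1628]), 'rotation': array([[-0.0065,  0.9782, -0.2073],
       [-1.    , -0.0063,  0.0017],
       [ 0.0004,  0.2074,  0.9783]])}
dimmer_grip [(array([0.4745, 0.1449, 0.0859]), 0.63)]
station [(array([ 0.4545, -0.1921, -0.0017]), 0.98)]
rail_mid [(array([ 0.5014, -0.1886,  0.2301]), 0.56)]
kick_foot [(array([ 0.5072, -0.0412,  0.2264]), 0.6), (array([ 0.4512, -0.1885, -0.0001]), 0.51)]
canister_mid [(array([ 0.7626, -0.0103,  0.0306]), 0.61)]
slide_box [(array([ 0.7395, -0.2947,  0.0009]), 0.59)]
driver_grip [(array([0.7541, 0.2662, 0.0145]), 0.58)]
side {'intrinsics': array([[481.743 ,   0.    , 254.4521],
       [  0.    , 481.743 , 188.3287],
       [  0.    ,   0.    ,   1.    ]]), 'eye': array([ 0.2746, -1.0169,  0.8544]), 'rotation': array([[ 0.9424,  0.1921, -0.2739],
       [-0.3344,  0.5213, -0.7851],
       [-0.008 ,  0.8315,  0.5555]])}
dimmer_grip []
station [(array([ 0.456 , -0.1882,  0.0003]), 0.71)]
rail_mid [(array([ 0.5013, -0.1922,  0.2319]), 0.66), (array([0.4761, 0.1424, 0.0879]), 0.33)]
kick_foot [(array([ 0.5122, -0.0419,  0.2291]), 0.65)]
canister_mid [(array([ 0.7633, -0.0122,  0.0277]), 0.59)]
slide_box [(array([ 0.741 , -0.2921,  0.0008]), 0.78), (array([ 0.765 , -0.0104,  0.0268]), 0.6)]
driver_grip [(array([0.755 , 0.266 , 0.0099]), 0.47)]
0.8 [0.192  0.621  0.2146] [[ 0.9554  0.      0.2954]
 [-0.2954  0.      0.9554]
 [ 0.     -1.      0.    ]] [-0.4172 -0.2212 -0.4835]
```

View pics/top0.png

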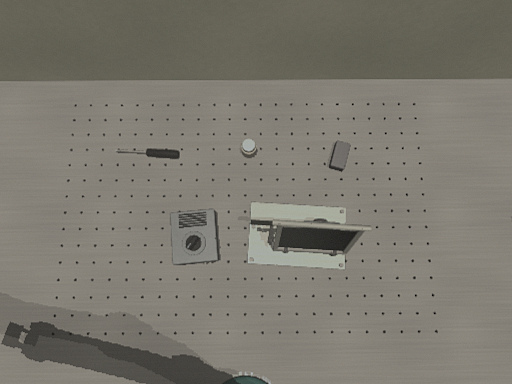

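View pics/side0.png

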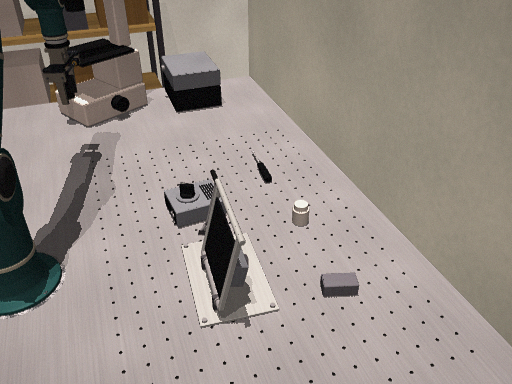

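Run:
```python
from h import *
np.set_printoptions(precision=4,suppress=True)
p,d=snap('top','top1.png')
c=p[190:280,160:380];cv2.imwrite('pics/top1c.png',cv2.resize(c[:,:,::-1],None,fx=3.6,fy=3.6,interpolation=cv2.INTER_CUBIC))
K=viewer.camera_info('top');k=K['intrinsics']
v,u=np.mgrid[0:384,0:512]
q=np.stack([(u-k[0,2])/k[0,0]*d,-(v-k[1,2])/k[1,1]*d,-d],-1)@K['rotation'].T+K['eye']
m=(np.hypot(q[...,0]-.475,q[...,1]-.1445)<.03)&(q[...,2]>.085)&(d>0)
P=q[m];print(len(P),P.mean(0));xy=P[:,:2]-P[:,:2].mean(0)
w,V=np.linalg.eigh(np.cov(xy.T));print(np.sqrt(w),V[:,1],np.arctan2(V[1,1],V[0,1]))
# rail points
m=(np.abs(q[...,0]-.50)<.05)&(np.abs(q[...,1]+.19)<.13)&(q[...,2]>.222)&(d>0)
P=q[m];f=np.polyfit(P[:,1],P[:,0],1);print('rail',len(P),P.mean(0),f,P.min(0),P.max(0))
# plate
m=(q[...,0]>.38)&(q[...,0]<.62)&(q[...,1]<.02)&(q[...,1]>-.34)&(p.min(-1)>200)
mm=m.astype(np.uint8)
z=(np.abs(q[...,2]-.008)<.006)&(p.min(-1)>170)&(q[...,0]>.38)&(q[...,0]<.62)&(q[...,1]<.02)&(q[...,1]>-.34)
Q=q[z];print('plate',len(Q),cv2.minAreaRect((Q[:,:2]*1000).astype(np.float32)))
print(viewer.camera_info('wrist'))
```

```text
85 [0.472  0.1438 0.0971]
[0.0043 0.0118] [-0.8062  0.5916] 2.5085667359304265
rail 605 [ 0.5018 -0.1865  0.2368] [0.0648 0.5139] [ 0.4872 -0.3118  0.2229] [ 0.515  -0.0606  0.2431]
plate 39 ((458.07049560546875, -46.94396209716797), (221.385498046875, 109.69525909423828), 39.39277267456055)
{'intrinsics': array([[290.0253,   0.    , 254.6148],
       [  0.    , 290.0253, 191.168 ],
       [  0.    ,   0.    ,   1.    ]]), 'T_tool_cam': array([[ 0.0004, -0.9585, -0.2852, -0.0818],
       [ 0.0012,  0.2852, -0.9585, -0.1703],
       [ 1.    ,  0.    ,  0.0013,  0.    ],
       [ 0.    ,  0.    ,  0.    ,  1.    ]])}
```

View pics/top1c.png

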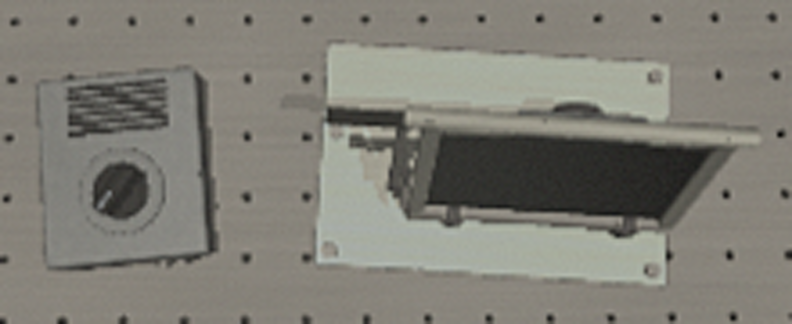

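```bash
cat >> h.py <<'E'
np.set_printoptions(precision=4,suppress=True)
def down(a):
    "tool y down, jaw axis z at world angle a"
    z=np.array([np.cos(a),np.sin(a),0]);y=np.array([0,0,-1.]);return np.stack([np.cross(y,z),y,z],1)
E
python3 - <<'E'
from h import *
for a0 in (-.633+np.pi/2,-.633-np.pi/2):
    for da in (0,.7,1.4):
        print(a0,da,solver.inverse_kinematics([.474,.144,.076],down(a0+da)))
E
```

```text
0.9377963267948966 0 [-0.604   0.42    0.2914  2.0961 -0.1947  0.6505  0.7568]
0.9377963267948966 0.7 [-0.4998  0.4136  0.165   2.0894 -0.1098  0.6465  1.377 ]
0.9377963267948966 1.4 [-0.3674  0.4135  0.0059  2.0807 -0.0039  0.6474  1.9789]
-2.2037963267948966 0 [-1.3037  0.8979  1.3419  2.1325 -1.0539  1.0677 -1.591 ]
-2.2037963267948966 0.7 [-0.8752  0.4707  0.6318  2.1124 -0.4359  0.6871 -1.4554]
-2.2037963267948966 1.4 [-0.7939  0.4491  0.5273  2.1078 -0.359   0.671  -0.8288]
```

Run:
```python
from h import *
a0=-.633+np.pi/2
env.reach([.474,.144,.17],down(a0))
s=env.sense();p,d=snap('wrist','w1.png')
c=viewer.camera_info('wrist');k=c['intrinsics'];v,u=np.mgrid[0:384,0:512]
q=np.stack([(u-k[0,2])/k[0,0]*d,-(v-k[1,2])/k[1,1]*d,-d],-1)
T=c['T_tool_cam'];q=q@T[:3,:3].T+T[:3,3];q=q@np.array(s['tcp_rot']).T+s['ee_pos']
m=(np.hypot(q[...,0]-.475,q[...,1]-.1445)<.03)&(q[...,2]>.09)&(q[...,2]<.105)&(d>0)
P=q[m];print(len(P))
if len(P)>50:
    print(P.mean(0),cv2.minAreaRect((P[:,:2]*1000).astype(np.float32)))
    w,V=np.linalg.eigh(np.cov(P[:,:2].T));print(np.sqrt(w),np.arctan2(V[1,1],V[0,1]))
print(tip_of('wrist','dimmer_grip')[:2],s['t'],s['ee_pos'],s['joint_positions'])
```

```text
707
[0.4695 0.1457 0.0977] ((470.4859924316406, 144.76295471191406), (13.387109756469727, 41.43236541748047), 54.046897888183594)
[0.0039 0.012 ] 2.5266924905005883
[{'at': [0.4736, 0.1437, 0.0929], 'score': 0.85}] 2.85 [0.4739 0.1453 0.17  ] [-0.6695  0.2668  0.3557  2.0357 -0.122   0.8586  0.6946]
```

View pics/w1.png

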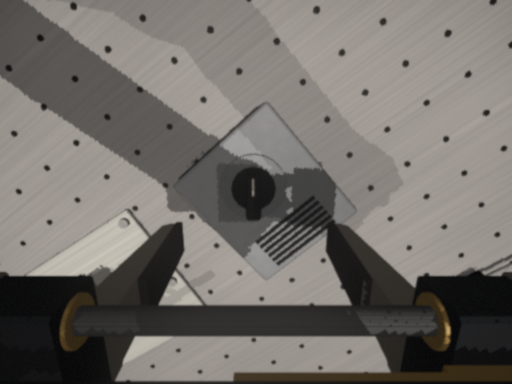

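The wrist picture shows the knob bar end-on between the fingers at (253,190), box below it; the bar measures 41x13 mm, as it should. Now I grip and turn.

Run:
```python
from h import *
a0=-.62+np.pi/2;c=[.472,.1445]
env.reach([*c,.16],down(a0))
env.movel([*c,.075],down(a0),rate=.1)
effector.grasp(25)
s=env.sense();print(s['t'],s['gripper_width'],s['ee_pos'],s['wrist_force'],s['moment'])
m0=s['moment'][2]
for i in range(1,16):
    a=a0+.1*i
    env.goto_joints(solver.inverse_kinematics([*c,.075],down(a)))
    s=env.sense();R=s['tcp_rot'];print(i,round(s['t'],2),np.arctan2(R[1,2],R[0,2])-a,s['wrist_force'],s['moment'],s['gripper_width'])
    if i>6 and abs(s['moment'][2]-m0)>.35: break
```

```text
5.3583 0.013951774572647185 [0.4722 0.1447 0.075 ] [ 0.8634  0.6812 -0.7735] [ 0.1569 -0.1636 -0.0212]
1 5.61 -0.002290729702565164 [ 0.6747  1.9846 -2.4833] [ 0.3505 -0.3105  0.0504] 0.013976907419014105
2 5.86 -0.004033639829911895 [ 0.7572  1.5152 -2.0237] [ 0.5225 -0.3154  0.0562] 0.01385694168539235
3 6.11 -0.004627742635062049 [ 1.744  3.259 -2.711] [ 0.5832 -0.3962  0.0244] 0.013786158192456974
4 6.36 -0.004985955538389986 [ 2.5779  2.8098 -3.6035] [ 0.7409 -0.4553  0.0325] 0.013640803620888358
5 6.61 -0.005120169476554803 [ 2.8797  4.3943 -3.0061] [ 0.9568 -0.5484  0.0196] 0.014156393122287317
6 6.86 -0.005171865133299036 [ 3.4648  3.893  -4.3082] [ 1.005  -0.6198  0.0629] 0.013194587597618853
7 7.11 -0.004845635531118608 [ 1.9812  4.9957 -3.929 ] [ 1.1406 -0.6012  0.0509] 0.013693287623332334
8 7.36 -0.007987506140701983 [ 3.5964  5.9865 -3.9445] [ 1.205  -0.732  -0.6944] 0.01449507595791536
```

Run:
```python
from h import *
env.pause(.3);effector.release();s=env.sense();print(s['wrist_force'],s['moment'])
env.movel([.472,.1445,.17],rate=.2)
s=env.sense();p,d=snap('wrist','w2.png')
c=viewer.camera_info('wrist');k=c['intrinsics'];v,u=np.mgrid[0:384,0:512]
q=np.stack([(u-k[0,2])/k[0,0]*d,-(v-k[1,2])/k[1,1]*d,-d],-1)
T=c['T_tool_cam'];q=q@T[:3,:3].T+T[:3,3];q=q@np.array(s['tcp_rot']).T+s['ee_pos']
m=(np.hypot(q[...,0]-.475,q[...,1]-.1445)<.03)&(q[...,2]>.09)&(q[...,2]<.105)&(d>0)
P=q[m];w,V=np.linalg.eigh(np.cov(P[:,:2].T));print(len(P),P.mean(0),np.sqrt(w),np.arctan2(V[1,1],V[0,1]),cv2.minAreaRect((P[:,:2]*1000).astype(np.float32)))
R=s['tcp_rot'];print('tool a',np.arctan2(R[1,2],R[0,2])-np.pi/2)
# kick path test
st=np.array([.455,-.1895]);yaw=-.06
X=np.array([np.cos(yaw),np.sin(yaw)]);Y=np.array([-np.sin(yaw),np.cos(yaw)])
for a in (yaw+np.pi/2,yaw-np.pi/2):
  for x,z in ((0,.33),(.002,.213),(.14,.115)):
    print(a,x,z,solver.inverse_kinematics([*(st+x*X+.15*Y),z],down(a)))
```

```text
[ 0.1949 -0.3687  0.3356] [ 0.0072 -0.0144 -0.0234]
714 [0.4693 0.1446 0.0976] [0.004 0.012] -3.0536375082325327 ((470.43896484375, 144.77767944335938), (41.233001708984375, 13.976033210754395), 5.16886568069458)
tool a 0.1801171501882579
1.5107963267948965 0 0.33 [-0.2693  0.0287  0.2919  1.9035 -0.0088  1.2105  1.5365]
1.5107963267948965 0.002 0.213 [-0.2392  0.1548  0.2802  2.0509 -0.0527  0.9425  1.5796]
1.5107963267948965 0.14 0.115 [-0.1765  0.514   0.2648  1.8091 -0.1735  0.841   1.6825]
-1.6307963267948966 0 0.33 [-0.8275  0.0033  0.8649  1.9294 -0.0027  1.2101 -1.5925]
-1.6307963267948966 0.002 0.213 [-1.0996  0.3986  1.3878  2.0886 -0.4623  1.0268 -1.1054]
-1.6307963267948966 0.14 0.115 [-0.8144  0.969   1.3387  1.8473 -1.0199  1.2271 -0.7682]
```

View pics/w2.png

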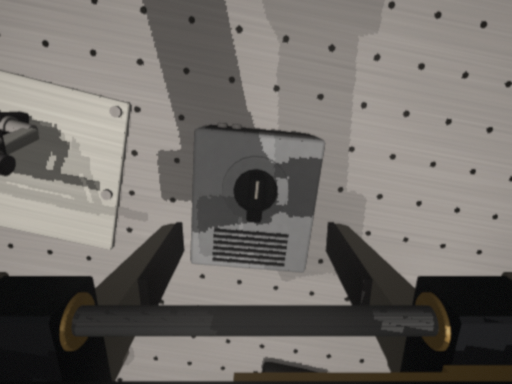

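Bar turned by 0.71 rad and now lies parallel to the box sides with the tool 0.09 rad beyond it: it is on the stop. The plate's edge shows from (130,102) to (113,248); I use it to pin the station pose.

Run:
```python
from h import *
s=env.sense();p,d=viewer.read_camera('wrist')
c=viewer.camera_info('wrist');k=c['intrinsics'];T=c['T_tool_cam'];R=np.array(s['tcp_rot'])
def onplane(u,v,z):
    r=R@T[:3,:3]@np.array([(u-k[0,2])/k[0,0],-(v-k[1,2])/k[1,1],-1]);o=R@T[:3,3]+s['ee_pos'];return o+r*(z-o[2])/r[2]
a=onplane(130,102,.008);b=onplane(113,248,.008);print(a,b,np.linalg.norm(a-b))
e=(b-a)[:2]/np.linalg.norm((b-a)[:2]);print('yaw',np.arctan2(e[1],e[0]))
if e[0]<0:e=-e;a,b=b,a
X=e;Y=np.array([-e[1],e[0]]);print('origin',a[:2]+.05*X-.18*Y,b[:2]-.135*X-.18*Y)
for n in ('kick_foot','station'):print(n,tip_of('wrist',n)[:2])
```

```text
[ 0.4115 -0.0049  0.008 ] [ 0.5929 -0.0156  0.008 ] 0.1816234771076595
yaw -0.0589718370094944
origin [ 0.4508 -0.1875] [ 0.4475 -0.1873]
kick_foot []
station []
```

```bash
cat >> h.py <<'E'
st=np.array([.4535,-.1885]);yaw=-.06
X=np.array([np.cos(yaw),np.sin(yaw)]);Y=np.array([-np.sin(yaw),np.cos(yaw)])
def W(x,y,z): return np.array([*(st+x*X+y*Y),z])
E
python3 - <<'E'
from h import *
D=down(yaw+np.pi/2)
env.movel([.472,.1445,.33],rate=.25)
env.reach(W(0,.152,.33),D)
effector.grasp(10)
env.movel(W(0,.152,.215),D,rate=.15)
s=env.sense();print(s['t'],s['ee_pos'],W(0,.152,.215),s['gripper_width'],s['wrist_force'])
snap('side','s2.png');snap('top','t2.png')
E
python3 - <<'E'
import cv2
a=cv2.imread('pics/s2.png')[130:340,130:330];cv2.imwrite('pics/s2c.png',cv2.resize(a,None,fx=2.8,fy=2.8,interpolation=cv2.INTER_CUBIC))
E
```

```text
13.4833 [ 0.4632 -0.0368  0.2157] [ 0.4626 -0.0368  0.215 ] 0.0005877147841488643 [ 0.2599 -0.8948  0.2209]
```

View pics/s2c.png

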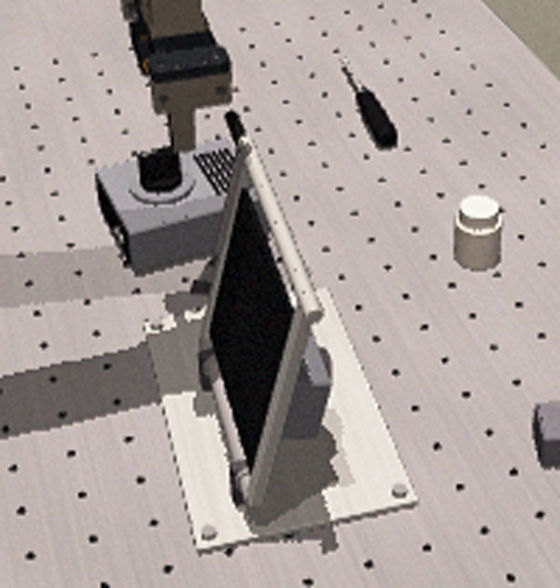

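The closed fingers (tip about (185,150) in the crop) stand in front of the foot bar (235,125), clear of the rail end. Pushing along the arc now.

Run:
```python
from h import *
D=down(yaw+np.pi/2)
for al in np.arange(0,1.31,.1):
    th=al+.25;F=np.array([.016+.13*np.sin(th),.101+.13*np.cos(th)])
    b=np.clip(al/.7,0,1)
    x=F[0]-.006*np.cos(th)-.010+.012*b-.002*(1-b);z=F[1]+.006*np.sin(th)-.012*(1-b)
    env.movel(W(x,.152,z),D,rate=.12)
    s=env.sense();print(round(al,2),round(s['t'],2),s['ee_pos'],s['wrist_force'])
    if np.abs(s['wrist_force']).max()>15: print('FORCE');break
snap('side','s3.png');snap('top','t3.png')
for c in ('side','top'): print(c,tip_of(c,'kick_foot')[:2])
a=cv2.imread('pics/s3.png')[130:340,130:330];cv2.imwrite('pics/s3c.png',cv2.resize(a,None,fx=2.8,fy=2.8,interpolation=cv2.INTER_CUBIC))
```

```text
0.0 13.98 [ 0.4927 -0.0387  0.2164] [-0.1495 -0.2851  0.8828]
0.1 14.26 [ 0.507  -0.0395  0.2147] [0.056  0.0649 0.7667]
0.2 14.53 [ 0.5213 -0.0403  0.212 ] [-0.7048  0.4191  0.1176]
0.3 14.79 [ 0.535  -0.0412  0.208 ] [-0.9225  0.3031 -0.0878]
0.4 15.06 [ 0.5481 -0.0419  0.2029] [ 0.3896 -0.1257 -0.2545]
0.5 15.32 [ 0.5603 -0.0427  0.1966] [-0.1325 -0.2745  0.5245]
0.6 15.59 [ 0.5717 -0.0433  0.1894] [-0.4385  0.8439  0.7006]
0.7 15.85 [ 0.5822 -0.044   0.1812] [ 0.4017  0.3979 -0.0845]
0.8 16.11 [ 0.5896 -0.0444  0.1705] [-0.5117  0.2752  0.5543]
0.9 16.37 [ 0.596  -0.0448  0.1592] [0.4149 0.1654 0.531 ]
1.0 16.62 [ 0.6013 -0.0451  0.1474] [ 0.5142 -0.663   0.0785]
1.1 16.88 [ 0.6054 -0.0454  0.135 ] [ 0.3436  0.3172 -0.8294]
1.2 17.14 [ 0.6081 -0.0455  0.1221] [ 0.4472 -0.3035 -0.1484]
1.3 17.4 [ 0.6096 -0.0456  0.1093] [-0.7265  0.508   0.4136]
side [{'at': [0.5785, -0.0504, 0.0164], 'score': 0.5}]
top []
```

View pics/s3c.png

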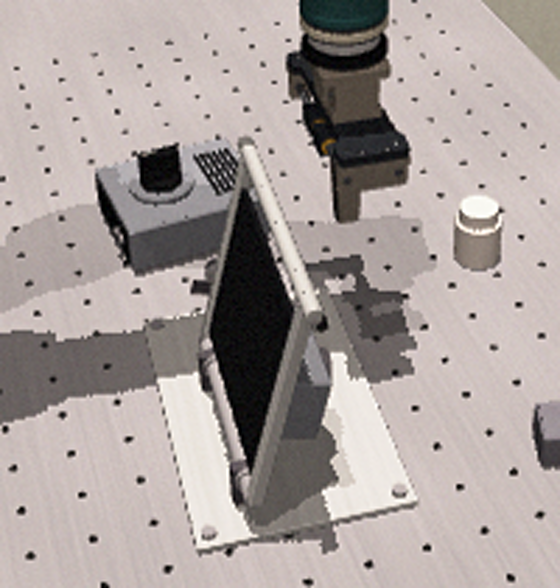

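Side view: the leg now lies low behind the frame at (340,265) in the crop and the foot is no longer by the rail end; the network puts the foot at z=16 mm, x≈0.578, where the down position should be (0.576). Next, the rail.

```bash
cat >> h.py <<'E'
def frame(t,sg):
    X3=np.array([*X,0]);Z=np.array([0,0,1.])
    y=-(np.sin(t)*X3+np.cos(t)*Z);z=sg*(np.cos(t)*X3-np.sin(t)*Z)
    return np.stack([np.cross(y,z),y,z],1)
def tcp(t,sg,back=0,r=.2,y=0.,depth=.018):
    Rm=frame(t,sg); rail=W(r*np.sin(t),y,.038+r*np.cos(t)); return rail+(depth-back)*Rm[:,1],Rm
E
python3 - <<'E'
from h import *
env.movel(W(.15,.152,.36),rate=.25)
p,d=snap('top','t4.png')
K=viewer.camera_info('top');k=K['intrinsics'];v,u=np.mgrid[0:384,0:512]
q=np.stack([(u-k[0,2])/k[0,0]*d,-(v-k[1,2])/k[1,1]*d,-d],-1)@K['rotation'].T+K['eye']
m=(np.abs(q[...,0]-.50)<.05)&(np.abs(q[...,1]+.25)<.08)&(q[...,2]>.228)&(q[...,2]<.25)&(d>0)
P=q[m];print('rail',len(P),np.polyfit(P[:,1]+.19,P[:,0],1),np.percentile(P[:,2],[50,95]))
for c in ('side','top'): print(c,[tip_of(c,n)[:1] for n in ('rail_mid','kick_foot')])
print(W(.0495,0,.2318))
for sg in (1,-1):
  for t,b in ((.25,.1),(.25,0),(.12,0),(0,0)):
    print(sg,t,b,solver.inverse_kinematics(*tcp(t,sg,b)))
E
```

```text
rail 339 [0.0668 0.5018] [0.2373 0.2406]
side [[{'at': [0.4981, -0.1913, 0.2301], 'score': 0.78}], [{'at': [0.5785, -0.0504, 0.0164], 'score': 0.5}]]
top [[{'at': [0.5, -0.1912, 0.2298], 'score': 0.9}], []]
[ 0.5029 -0.1915  0.2318]
1 0.25 0.1 [-0.2149  0.4158  0.6595  1.5746 -0.1609  1.4709  0.407 ]
1 0.25 0 [-0.2042  0.4617  0.6376  1.7435 -0.1916  1.2641  0.4342]
1 0.12 0 [-0.2193  0.3269  0.6359  1.8832 -0.1693  1.1126  0.4259]
1 0 0 [-0.2231  0.2032  0.629   2.0099 -0.1443  0.9715  0.4179]
-1 0.25 0.1 [ 0.9759  0.6289 -1.1057  1.4913  0.5109  1.6145  2.9207]
-1 0.25 0 [ 1.0162  0.6986 -1.1061  1.6612  0.5875  1.4459  2.8539]
-1 0.12 0 [ 1.2152  0.6988 -1.3157  1.7966  0.6757  1.3471  2.7852]
-1 0 0 [ 1.3364  0.5394 -1.3012  1.9236  0.5786  1.132   2.888 ]
```

View pics/t4.png

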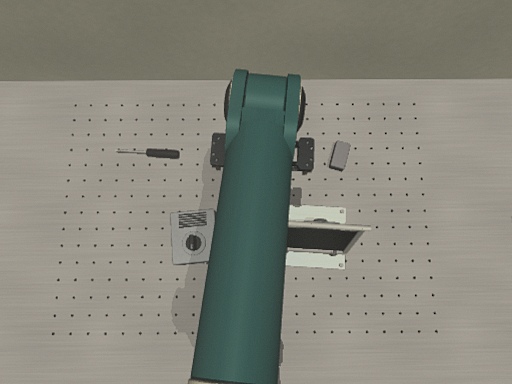

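```bash
sed -i 's/st=np.array.*/st=np.array([.4515,-.1890]);yaw=-.063/' h.py
python3 - <<'E'
from h import *
env.reach(*tcp(.25,1,.12)); effector.release()
env.movel(*tcp(.25,1,0),rate=.08)
s=env.sense();print(s['t'],s['ee_pos'],s['gripper_width'],s['wrist_force'])
p,d=snap('wrist','w5.png');snap('side','s5.png')
print(tip_of('wrist','rail_mid')[:1],tcp(.25,1,0)[0]-.018*tcp(.25,1,0)[1][:,1])
a=cv2.imread('pics/s5.png')[130:340,130:330];cv2.imwrite('pics/s5c.png',cv2.resize(a,None,fx=2.8,fy=2.8,interpolation=cv2.INTER_CUBIC))
E
```

```text
23.1417 [ 0.4968 -0.1919  0.2147] 0.09187994671340795 [ 0.139   0.2153 -0.2281]
[{'at': [0.5015, -0.1911, 0.2347], 'score': 0.95}] [ 0.5009 -0.1921  0.2318]
```

View pics/s5c.png

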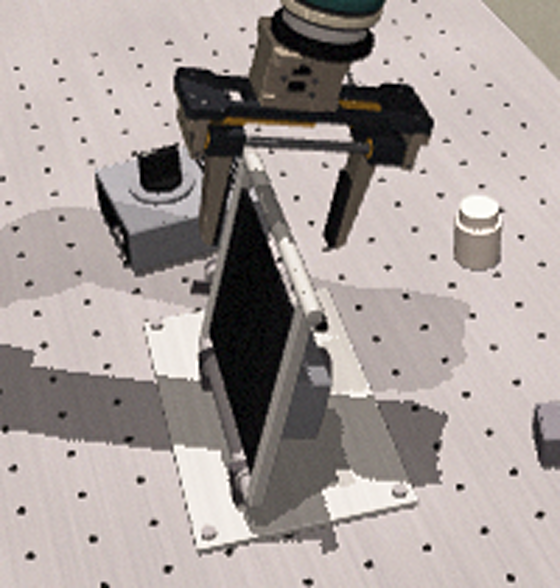

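View pics/w5.png

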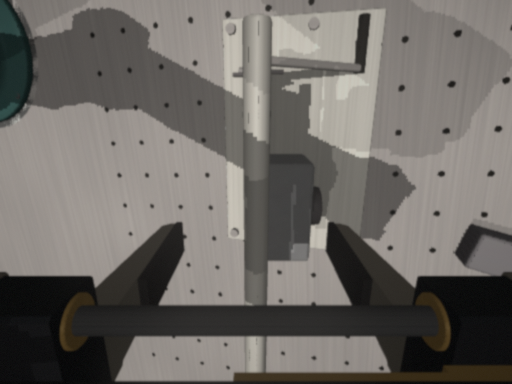

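The wrist view shows the rail (column 257) centred between the fingers, and the kickstand down with its foot bar at (363,45). Gripping and raising.

Run:
```python
from h import *
effector.grasp(20)
s=env.sense();print(s['t'],s['ee_pos'],s['gripper_width'],s['wrist_force'])
for t in (.22,.19,.16,.13,.10,.07,.04,.02,.0):
    env.movel(*tcp(t,1,0),rate=.05)
    s=env.sense();print(t,round(s['t'],2),s['ee_pos']-tcp(t,1)[0],s['gripper_width'],s['wrist_force'])
    if np.linalg.norm(s['wrist_force'])>35: print('FORCE');break
s=env.sense();p,d=snap('wrist','w6.png');snap('side','s6.png')
c=viewer.camera_info('wrist');k=c['intrinsics'];v,u=np.mgrid[0:384,0:512]
q=np.stack([(u-k[0,2])/k[0,0]*d,-(v-k[1,2])/k[1,1]*d,-d],-1)
T=c['T_tool_cam'];q=q@T[:3,:3].T+T[:3,3];q=q@np.array(s['tcp_rot']).T+s['ee_pos']
q[...,:2]-=st; sx=q[...,:2]@X;sy=q[...,:2]@Y
m=(sx>.06)&(sx<.16)&(sy>.115)&(sy<.18)&(p.max(-1)<70)&(q[...,2]>.015);print('foot',m.sum(),np.median(sx[m]),np.median(sy[m]),np.percentile(q[...,2][m],[5,50,95]))
for c in ('wrist','side'): print(c,[(n,tip_of(c,n)[:1]) for n in ('rail_mid','kick_foot')])
a=cv2.imread('pics/s6.png')[130:340,130:330];cv2.imwrite('pics/s6c.png',cv2.resize(a,None,fx=2.8,fy=2.8,interpolation=cv2.INTER_CUBIC))
```

```text
24.4583 [ 0.4967 -0.1918  0.2143] 0.012991682499791839 [ 1.7983 -0.6507 -1.1271]
0.22 24.72 [-0.0005  0.0001  0.0001] 0.01324470704028327 [-0.1892 -0.7936 -1.766 ]
0.19 24.98 [-0.0003  0.0001  0.    ] 0.013542929569497087 [ 0.3892 -0.5306 -0.3932]
0.16 25.23 [-0.0002  0.0001 -0.    ] 0.012950797637350792 [ 0.7138 -0.4533 -1.6089]
0.13 25.49 [-0.0002  0.0001 -0.    ] 0.013468687777638245 [ 0.7865 -0.2151 -2.3616]
0.1 25.75 [ 0.      0.0001 -0.0001] 0.013355701293471021 [ 1.7266 -0.4456 -4.3728]
0.07 26.01 [-0.0001  0.0001 -0.0001] 0.013092614872757742 [ 2.1216 -0.5249 -4.1799]
0.04 26.27 [-0.0001  0.0002 -0.0001] 0.012940071937558374 [ 0.4045  0.0863 -4.957 ]
0.02 26.52 [-0.0001  0.0001 -0.0002] 0.013468647624349996 [ 1.2577  1.7374 -5.4841]
0.0 26.77 [-0.0002  0.0002 -0.0002] 0.013383378004690376 [ 1.5722  1.5211 -6.8478]
foot 499 0.10358494042350187 0.1468948218174225 [0.0282 0.0323 0.034 ]
wrist [('rail_mid', [{'at': [0.446, -0.191, 0.2384], 'score': 0.59}]), ('kick_foot', [{'at': [0.5684, -0.0455, 0.029], 'score': 0.8}])]
side [('rail_mid', [{'at': [0.4515, -0.189, 0.2341], 'score': 0.6}]), ('kick_foot', [{'at': [0.57, -0.0459, 0.0278], 'score': 0.45}])]
```

View pics/s6c.png

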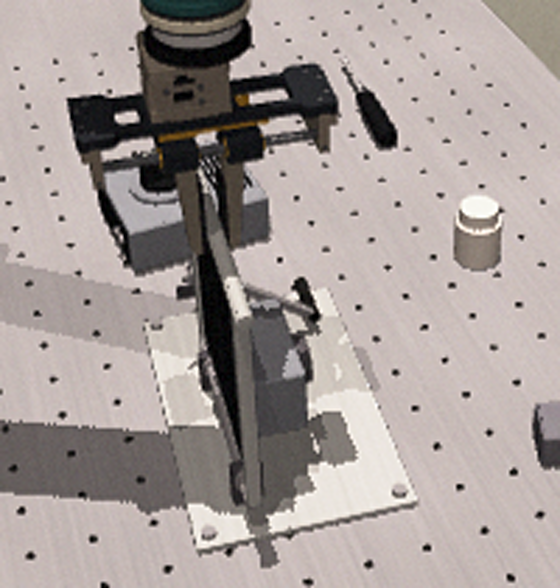

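View pics/w6.png

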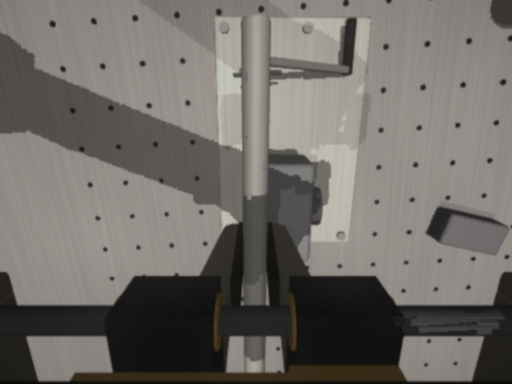

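Run:
```python
from h import *
env.pause(.5)
s=env.sense();print(s['t'],s['ee_pos']-tcp(0,1)[0],s['gripper_width'],s['wrist_force'],np.abs(s['joint_velocities']).max())
print(tip_of('side','kick_foot')[:1])
print(workorder.finish_job())
```

```text
27.5667 [-0.0001  0.0002 -0.0001] 0.01330952739151194 [ 2.0813  1.3968 -8.1295] 0.0018438031724446217
[{'at': [0.57, -0.0459, 0.0278], 'score': 0.45}]
the job is handed in; nothing more can be done
None
```

The job is handed in at 27.6 s of the 72 s allowed. The arm is still gripping the rail and holding the shield upright; the hand-in gave no verdict.

1. **Dimmer:** I turned it 0.71 rad anticlockwise until the moment on the tool jumped. Afterwards the grip bar lay parallel to the box sides while the tool had turned 0.09 rad further, so the knob is against its stop. I did not look at the dimmer again after that, and the arm did not go near it.
2. **Kickstand:** I pushed it back and down over its centre with the closed fingers. The network and the wrist picture then both showed the foot down at the plate.
3. **Shield:** I gripped the rail with 20 N and raised it along its arc to upright.

**Last checks:**
- The tool was within 0.3 mm of its upright target and the arm was still, with the fingers 13.3 mm apart on the 14 mm rail.
- The foot bar's centre was at about 27–29 mm. It should be 26.5 mm with the shield upright and the kickstand fully down, and at least 16.5 mm to pass, so the foot is clear of the plate.
- The wrist force had built up to about 8 N vertically. I take this to be a small radius mismatch.
- The two cameras disagreed by 5 mm on the rail's forward (x) position, 0.446 against 0.4515 m. That is about 0.03 rad of tilt, inside the 0.06 allowed.
- The bystanders looked unmoved in the pictures that showed them. I did not measure them at the end.

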